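Sort salvaged display boards for testing

ROBOT

A 6-joint arm with a two-finger parallel gripper is mounted at the origin on the work surface. World frame = base frame: x ahead of the robot, y to its left, z up, the work surface at z = 0. Lengths are in mm, angles in rad, forces in N, time in s.
With the tool pointing down it reaches from about 275 to 750 mm from the base axis. Payload 10.2 kg.
Tool frame: the origin (TCP) lies midway between the tips of the shut fingers; the grasp point (between the pads) lies 19 mm behind it (ctrl.grip_depth is the distance from the TCP to the grasp point, in mm); y points along the fingers, x is the direction in which the jaws open and shut, and the axes are right-handed (so a half turn about y gives the same grasp; the last joint's range is limited). The gripper opens to 85 mm and grips with 20 to 120 N. Pads are 22 mm wide; open, the fingers measure 114 mm over their backs; the gripper's body (76 mm by 85 mm) begins 54 mm behind the grasp point. The pads swing forward as they close: fully open they stand 13 mm farther back than shut.
Start: joints at [-0.223, 0.313, 1.498, -0, 1.331, -0.223], TCP at [525.006, -0.013, 231.294] pointing down, gripper open.
Joint ranges: [-2.94, 2.94], [-0.97, 2.17], [0.19, 2.56], [-1.23, 4.37], [0.02, 3.11], [-2.88, 2.88]. Speed limits (rad/s): [2.39, 2.39, 3.01, 3.14, 3.14, 3.14].

INTERFACE

Orientations are given as a unit quaternion [w, x, y, z].
In Python, from rig import ctrl gives the robot as it stands. The module is installed in compiled form; this text tells all that it offers.
- The arm moves only by the tool drive_tool, never from a script. Its arguments are lists of equal length, an entry for each row: "gripper": the closure, from 0 (fully open) to 1 (shut); "offset": the shift along the tool's x, y, z in m, a list of three; "turn": the turn about the tool's y in degrees. In form: {"gripper": [gripper, ...], "offset": [[tx, ty, tz], ...], "turn": [turn, ...]}. A call has 1 to 20 rows; each row shifts and turns the commanded pose from where the row before left it, along the tool's axes as they then stand; what a row does not reach is not made up. A row lasts 1/12 s, in which the tool goes at most 41.7 mm and 7.16 degrees, less where a joint would pass 70% of its speed; a pose out of reach is approached as far as the arm can. A call is refused whole if a number of a shift passes 0.0417 or a number of a turn 7.16, either way. A call with a gripper value outside its range is refused whole. The fingers move at their own pace and stop on an object; "force" is the grip in N (left out, the last holds). Time passes only in rows, so rows that do not move let the fingers close. It gives the time, the measured TCP pose, the force and the opening at its end, in the units of the state.
- ctrl.sense(): the state, without advancing time (a new reading comes with each control period).
- ctrl.capture(name): name is "scene" or "side" or "wrist"; returns (picture, depth): 420x560x3 uint8, red, green, blue; 420x560 float32, mm along the optical axis (not along the pixel's ray), 0 where there is no reading.
- ctrl.camera_params(name): a dict with "fovy" (degrees; the focal length in pixels is half the picture's height over the tangent of half this angle, whatever the lens; pixels are square), "cx", "cy" (the principal point, pixels), "view" (4x4, takes a point from world to camera coordinates); the wrist camera has in their place "tool_from_camera" (4x4, takes a point from camera to tool coordinates, whose origin is the TCP and whose axes are the tool frame's). Camera axes: x right, y down, z forward; pixel columns grow to the right and rows downward; lengths in mm; the calibration is good to about 2 mm. A picture is of the moment at which its call begins: read the wrist's pose just before it. camera_params takes no time and is no camera call.
- ctrl.finish_job(): hands the job in, once; it reports no verdict.
Trained networks look in the newest picture that a camera, given by its name, has taken for a name from the list of things; names that differ only in an ending like _2 or _b are one class to them, and where a whole thing is asked for, a point or a joint stands for the part that bears it (a point fixed in the world has none). Each returns a list of dicts, best first, with "score" (0 to 1); they miss things now and then, are a little off and sometimes report something else, mostly with a low value. They report only what shows in the picture. A call takes as long as a camera call.
- ctrl.boxes_of(camera, query): "centre" ([x, y, z] in mm, in the coordinates of the camera as it stood for that picture, good to about 4 mm: the middle of the surface that is visible of it).
- ctrl.regions_of(camera, query): "mask" (420x560 bool, what is visible of it).
- ctrl.pinpoint(camera, query): "centre" ([x, y, z] in mm, in the coordinates of the camera as it stood for that picture, good to about 4 mm: a listed point, or the origin of a listed thing).
The state is a dict: "time_s": time; "joints": joint angles; "dq": joint speeds; "tau": joint torques, N m; "eef_pos": TCP position; "ee_rot": TCP orientation; "force": force on the tool from outside, world axes, zero at the start; "wrist_torque": the same for the moment, N m; "grip_width": opening from 0.0 (shut) to 1.0 (fully open).
Only numpy, scipy, OpenCV 4.12 (cv2) and the standard library are available. Lean on these libraries where they do the work, as an engineer would, in place of code of your own. Each camera call takes 0.05 s, during which the arm holds its last target.

TASK

Pick the three display boards out of the salvaged circuit boards on the bench and put them away by size. First slide the small one level, contact edge first, under the beam of the test station until it is home against the stop; then lay the medium one flat in the shorter tray, and last the large one flat in the longer tray, each display up and let go before the next. Leave the two boards without displays, the screwdriver and the can where they are.

Things in the scene. Friction and masses are not known exactly. Their poses are not given: they have to be found in the camera images.
- display_small: Small display board: green circuit board on 6 mm feet, upper face 9 mm above the origin, 84 (x) by 54 mm (y). Black display block with olive-green window on its rear half, centred at x = -19 mm, 40 (x) by 34 mm (y), 9 to 21 mm high: grip across its 34 mm. Front half (+x) under 12 mm high, brass contact strip at its edge. Origin: middle of the outline, under the feet; x along the length, z up.
- display_medium: Medium display board: green circuit board on 6 mm feet, upper face 9 mm above the origin, 100 (x) by 50 mm (y). Black display block with olive-green window in the middle, 66 (x) by 32 mm (y), 9 to 21 mm high: grip across its 32 mm. Three small grey buttons at the +x end. Origin: middle of the outline, under the feet; x along the length, z up.
- display_large: Large display board: green circuit board on 6 mm feet, upper face 9 mm above the origin, 132 (x) by 60 mm (y). Black display block with olive-green window in the middle, 98 (x) by 40 mm (y), 9 to 21 mm high: grip across its 40 mm. Origin: middle of the outline, under the feet; x along the length, z up.
- cap_board: Power board without display, not to be moved: green circuit board on 6 mm feet, upper face 9 mm above the origin, 86 (x) by 50 mm (y), three upright black capacitors 22 mm across, tops 39 mm high. Origin: middle of the outline, under the feet; x along the length, z up.
- relay_board: Relay board without display, not to be moved: green circuit board on 6 mm feet, upper face 9 mm above the origin, 86 (x) by 50 mm (y), four black relay blocks, tops 24 mm high, white connector strip at one end. Origin: middle of the outline, under the feet; x along the length, z up.
- tray_medium: Shorter of two black trays, pocket 118 (x) by 68 mm (y) inside, fixed on the bench; floor 3 mm thick, rim 10 mm high, walls 4 mm. Origin: centre of its underside; x along the length, z up. Its board may lie either way round.
- tray_large: Longer of two black trays, pocket 150 (x) by 78 mm (y) inside, fixed on the bench; floor 3 mm thick, rim 10 mm high, walls 4 mm. Origin: centre of its underside; x along the length, z up. Its board may lie either way round.
- tester: Test station, fixed: white bed 150 (x) by 100 mm (y), top at z = 10 mm. Aluminium beam across it at x = 36 to 54 mm, z = 27 to 39 mm (pins to 43); slot under it 68 mm wide (y), 17 high. Black stop behind, face at x = 62 mm, 22 mm high. Boards slide in from the open -x side along +x, feet on the bed; the small board's origin is then at x = 20 mm. Origin: centre of its underside, z up.
- screwdriver: Bystander: screwdriver 190 mm long lying at the left of the bench. Origin on its underside, x along it.
- tin: Bystander: can 56 mm across, 65 mm high, standing at the right. Origin: centre of its underside.

How it is judged (in metres and radians):
On the way, in this order (a step that is already met when the one before it is completed fails the run):
1. the small display board is home under the beam of the test station, released (x of display_small in the frame of tester between 0.013 and 0.024 m and y of display_small in the frame of tester between -0.01 and 0.01 m and z of display_small in the frame of tester between 0.007 and 0.0145 m and angle between the x axis of display_small and the x axis of tester, either way round below 0.2 rad and angle between display_small's own z axis and vertical below 0.08 rad and linear speed of display_small below 0.02 m/s and contact force between the fingers and display_small below 0.1 N), for 0.2 s.
2. the medium display board lies in the shorter tray, released (x of display_medium in the frame of tray_medium between -0.012 and 0.012 m and y of display_medium in the frame of tray_medium between -0.012 and 0.012 m and z of display_medium in the frame of tray_medium between 0.0005 and 0.0065 m and angle between the x axis of display_medium and the x axis of tray_medium, either way round below 0.25 rad and angle between display_medium's own z axis and vertical below 0.08 rad and linear speed of display_medium below 0.02 m/s and contact force between the fingers and display_medium below 0.1 N), for 0.2 s.
3. the large display board lies in the longer tray, released (x of display_large in the frame of tray_large between -0.012 and 0.012 m and y of display_large in the frame of tray_large between -0.012 and 0.012 m and z of display_large in the frame of tray_large between 0.0005 and 0.0065 m and angle between the x axis of display_large and the x axis of tray_large, either way round below 0.25 rad and angle between display_large's own z axis and vertical below 0.08 rad and linear speed of display_large below 0.02 m/s and contact force between the fingers and display_large below 0.1 N), for 0.2 s.
At the end, for the whole second after the job is handed in: Small board flat on the test bed under the beam, within 7 mm of the stop, 10 mm of the middle line, 0.2 rad. Medium board on the floor of the shorter tray, large on that of the longer, each within 12 mm of the middle along x and y, 0.25 rad, either way round. Display up, released, at rest (all of step 1 and all of step 2 and all of step 3); the robot touches nothing.
It fails at once if the capacitor board is disturbed (moved by more than 30 mm) (distance of cap_board from where it was at the start of the episode above 0.03 m).
It fails at once if the relay board is disturbed (moved by more than 30 mm) (distance of relay_board from where it was at the start of the episode above 0.03 m).
It fails at once if the screwdriver is disturbed (moved by more than 30 mm) (distance of screwdriver from where it was at the start of the episode above 0.03 m).
It fails at once if the can is disturbed (moved by more than 30 mm) (distance of tin from where it was at the start of the episode above 0.03 m).
It also fails if it takes over 83 s, if anything falls off the work surface, if the arm or the gripper's body presses on something with over 40 N, if the wrist force passes 120 N, or if a joint passes its speed limit or range.

## Working session

There is one attempt and no reset: what is moved stays moved. The work goes in short steps, Python scripts to look and compute and a tool call to move; the robot and the scene stay as the last step left them, time stands still between calls to the robot, and variables do not carry over. Pictures are saved under pics/ and viewed, and the job is handed in when it is done.

Besides the shell and the picture viewer there is one more tool, called after ">>>" as name(argument=value, ...), one argument or row to a line, values as JSON. drive_tool: Moves the arm, as the interface text tells. Its arguments: {"type":"object","properties":{"gripper":{"type":"array","items":{"type":"number"}},"offset":{"type":"array","items":{"type":"array","items":{"type":"number"}}},"turn":{"type":"array","items":{"type":"number"}},"force":{"type":"number"}},"required":["gripper","offset","turn"]}

```bash
mkdir -p pics; ls
python3 - <<'E'
from rig import ctrl
import cv2,numpy as np
print(ctrl.sense())
for n in ["scene","side","wrist"]:
    p=ctrl.camera_params(n); print(n,{k:np.round(v,3).tolist() for k,v in p.items()})
    im,d=ctrl.capture(n); cv2.imwrite(f"pics/{n}0.png",im[:,:,::-1]); np.save(f"pics/{n}0.npy",d)
E
```

```text
pics
{'time_s': 0.0, 'joints': array([-2.23346574e-01,  3.13442756e-01,  1.49848271e+00, -1.07419917e-06,
        1.33097706e+00, -2.23403541e-01]), 'dq': array([-0.00129803,  0.00147502, -0.00101098, -0.00024822, -0.00046961,
        0.00100324]), 'tau': array([-5.78409599e-04, -4.12261176e+01, -2.59742296e+01, -3.58453699e-04,
        4.11797926e-03, -1.23038126e-05]), 'eef_pos': array([5.24731198e+02, 7.66640012e-02, 2.30721604e+02]), 'ee_rot': array([ 7.07208859e-01, -7.07004400e-01,  4.31455727e-04,  4.71917940e-04]), 'force': array([-0.34909467, -0.44908206, -0.26807589]), 'wrist_torque': array([-0.0490309 ,  0.04911258, -0.01407897]), 'grip_width': 1.0020865786952942}
scene {'fovy': 53.968, 'cx': 272.355, 'cy': 206.607, 'view': [[-0.299, 0.954, -0.014, 135.633], [0.747, 0.225, -0.625, -317.404], [-0.593, -0.198, -0.78, 1403.542], [0.0, 0.0, 0.0, 1.0]]}
side {'fovy': 42.039, 'cx': 275.249, 'cy': 215.943, 'view': [[-0.742, -0.671, 0.014, 361.941], [-0.421, 0.45, -0.787, 217.7], [0.522, -0.59, -0.616, 1378.021], [0.0, 0.0, 0.0, 1.0]]}
wrist {'fovy': 69.58, 'cx': 280.677, 'cy': 210.281, 'tool_from_camera': [[1.0, 0.001, -0.0, 0.61], [0.001, -0.276, 0.961, -144.536], [0.001, -0.961, -0.276, 69.296], [0.0, 0.0, 0.0, 1.0]]}
```

View pics/scene0.png

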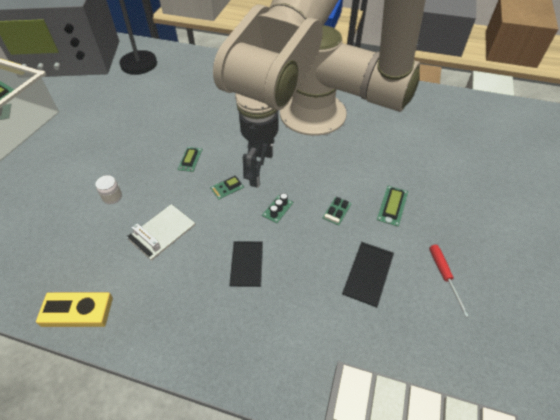

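View pics/side0.png

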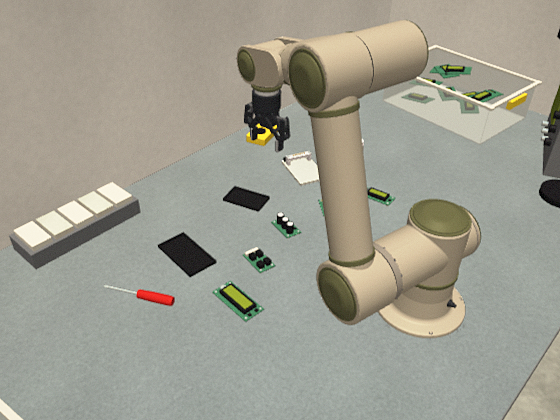

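View pics/wrist0.png

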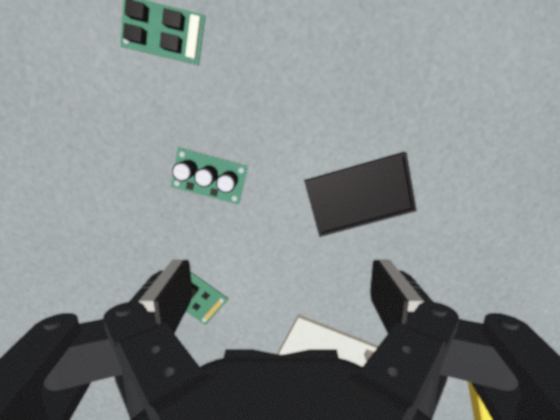

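```bash
cat > h.py <<'E'
from rig import ctrl
import cv2,numpy as np
from scipy.spatial.transform import Rotation as R
def tool():
    s=ctrl.sense(); q=s['ee_rot']; T=np.eye(4); T[:3,:3]=R.from_quat([q[1],q[2],q[3],q[0]]).as_matrix(); T[:3,3]=s['eef_pos']; return T,s
def snap(n,name=None):
    T,s=tool(); p=ctrl.camera_params(n); im,d=ctrl.capture(n)
    if name: cv2.imwrite(f"pics/{name}.png",im[:,:,::-1])
    W=T@p['tool_from_camera'] if n=='wrist' else np.linalg.inv(p['view'])
    f=210/np.tan(np.radians(p['fovy'])/2)
    return dict(im=im,d=d,W=W,f=f,cx=p['cx'],cy=p['cy'])
def cloud(c):
    v,u=np.mgrid[0:420,0:560]; d=c['d']
    P=np.stack([(u-c['cx'])/c['f']*d,(v-c['cy'])/c['f']*d,d],-1)
    return P@c['W'][:3,:3].T+c['W'][:3,3]
def proj(c,P):
    q=(np.asarray(P)-c['W'][:3,3])@c['W'][:3,:3]
    return q[...,:2]/q[...,2:]*c['f']+[c['cx'],c['cy']]
def plane(c,uv,z):
    uv=np.asarray(uv,float).reshape(-1,2)
    r=np.c_[(uv-[c['cx'],c['cy']])/c['f'],np.ones(len(uv))]@c['W'][:3,:3].T
    o=c['W'][:3,3]; return o+r*((z-o[2])/r[:,2])[:,None]
def rect(P):
    (x,y),(w,h),a=cv2.minAreaRect(np.float32(P[:,:2]))
    if w<h: w,h,a=h,w,a+90
    return round(x,1),round(y,1),round(w,1),round(h,1),round((a+90)%180-90,1)
E
python3 - <<'E'
from h import *
for n,qs in [("scene",["display_small","display_medium","display_large","cap_board","relay_board","tray_medium","tray_large","tester","screwdriver","tin"]),("wrist",["cap_board","tray_medium","relay_board"])]:
    c=snap(n); C=cloud(c)
    for q in qs:
        r=ctrl.regions_of(n,q)
        for e in r[:2]:
            P=C[e['mask']&(c['d']>0)]
            print(n,q,round(e['score'],2),len(P),rect(P) if len(P)>5 else '',np.round(np.median(P[:,2]),1))
print(ctrl.sense()['time_s'])
E
```

```text
scene display_small 0.84 461 (395.8, -154.8, 92.1, 68.0, -40.1) 10.7
scene display_small 0.48 489 (426.1, 10.9, 109.7, 54.8, -9.0) 12.9
scene display_medium 0.67 399 (322.3, -304.4, 111.8, 52.8, 6.8) 12.5
scene display_large 0.64 845 (326.1, 310.3, 146.0, 62.0, -4.9) 16.5
scene relay_board 0.73 472 (390.5, 168.1, 98.7, 50.0, -12.8) 14.2
scene relay_board 0.31 875 (326.4, 309.7, 146.1, 66.3, -3.6) 14.3
scene tray_medium 0.82 1449 (618.2, -15.5, 139.4, 81.1, 18.0) 4.0
scene tray_medium 0.25 407 (403.3, -152.1, 83.1, 54.6, -42.5) 11.1
scene tray_large 0.69 2125 (557.9, 280.6, 168.1, 89.5, -6.8) 4.3
scene tester 0.9 1935 (587.2, -275.2, 157.6, 129.5, -24.1) 10.7
scene screwdriver 0.84 427 (502.1, 457.2, 132.8, 34.8, 33.2) 23.2
scene tin 0.71 574 (503.5, -483.2, 130.4, 61.4, 50.4) 51.5
wrist cap_board 0.64 1154 (437.2, -103.9, 200.0, 52.9, 78.2) 11.3
wrist cap_board 0.62 2829 (436.8, 5.9, 85.9, 53.0, -15.3) 12.2
wrist tray_medium 0.89 6241 (624.1, -16.7, 126.7, 76.9, 16.3) 5.2
wrist relay_board 0.6 4161 (397.6, 166.4, 86.3, 53.2, -12.3) 13.4
0.9
```

>>> drive_tool(
  gripper=[0, 0, 0, 0, 0, 0, 0, 0, 0, 0, 0, 0, 0, 0, 0],
  offset=[
    [-0.022, 0, -0.025],
    [-0.022, 0, -0.025],
    [-0.022, 0, -0.025],
    [-0.022, 0, -0.025],
    [-0.022, 0, -0.025],
    [-0.022, 0, -0.025],
    [0, 0, 0],
    [0, 0, 0],
    [0, 0, 0],
    [0, 0, 0],
    [0, 0, 0],
    [0, 0, 0],
    [0, 0, 0],
    [0, 0, 0],
    [0, 0, 0],
  ],
  turn=[0, 0, 0, 0, 0, 0, -6, -6, -6, -6, -6, -6, -6, -6, 0],
)

```text
time_s: 2.15
eef_pos: [393.0, -150.0, 231.3]
ee_rot: [-0.645, 0.645, 0.289, -0.289]
force: [-0.0, -0.1, -0.1]
grip_width: 0.999
```

Run:
```python
from h import *
T,s=tool(); print(np.round(T,3),s['joints'])
c=snap('wrist','w1'); C=cloud(c)
for q in ["display_small","tester"]:
    for e in ctrl.regions_of('wrist',q)[:2]:
        P=C[e['mask']&(c['d']>0)]
        print(q,round(e['score'],2),len(P),rect(P),np.round(np.median(P[:,2]),1))
np.save('pics/w1c.npy',C)
```

```text
[[   0.666    0.      -0.746  393.004]
 [   0.746   -0.       0.666 -150.005]
 [   0.      -1.      -0.     231.346]
 [   0.       0.       0.       1.   ]] [-6.44745546e-01  7.96843148e-02  1.78415247e+00  5.95115485e-06
  1.27761207e+00 -1.48619179e+00]
display_small 0.81 2957 (405.2, -156.9, 87.7, 57.6, -39.5) 11.8
tester 0.89 4386 (513.2, -229.2, 301.4, 104.3, -24.3) 11.9
tester 0.68 2993 (319.5, -263.0, 154.4, 103.7, -80.4) 14.4
```

View pics/w1.png

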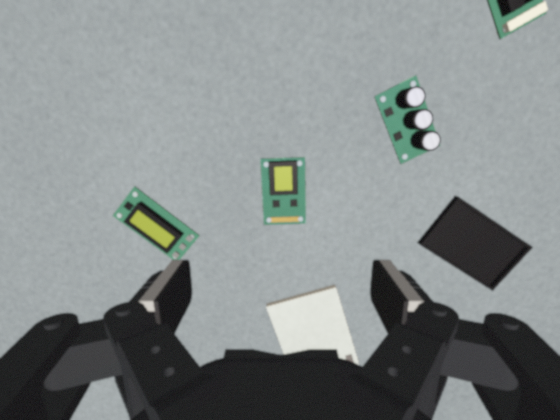

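```bash
cat >> h.py <<'E'
def greens(c,z=9,amin=300,b=40):
    hsv=cv2.cvtColor(c['im'],cv2.COLOR_RGB2HSV)
    m=((hsv[...,0]>65)&(hsv[...,0]<95)&(hsv[...,1]>90)&(hsv[...,2]>40)).astype(np.uint8)
    m=cv2.morphologyEx(m,cv2.MORPH_CLOSE,np.ones((3,3)))
    for k in cv2.findContours(m,cv2.RETR_EXTERNAL,cv2.CHAIN_APPROX_NONE)[0]:
        if cv2.contourArea(k)<amin: continue
        P=plane(c,k.reshape(-1,2)+0.0,z)
        print('green',k.reshape(-1,2).mean(0).round(),rect(P))
def colrect(c,lo,hi,z,amin=100):
    hsv=cv2.cvtColor(c['im'],cv2.COLOR_RGB2HSV)
    m=cv2.inRange(hsv,lo,hi)
    for k in cv2.findContours(m,cv2.RETR_EXTERNAL,cv2.CHAIN_APPROX_NONE)[0]:
        if cv2.contourArea(k)<amin: continue
        print('col',k.reshape(-1,2).mean(0).round(),rect(plane(c,k.reshape(-1,2),z)))
E
python3 - <<'E'
from h import *
c=snap('wrist'); greens(c); C=cloud(c)
hsv=cv2.cvtColor(c['im'],cv2.COLOR_RGB2HSV)
print(hsv[165,268],hsv[180,283],hsv[219,283],hsv[165,275],hsv[100,250],hsv[320,310],hsv[330,250])
for v in range(150,240,8): print(v,C[v,270].round(1),C[v,283].round(1),C[v,240].round(1))
colrect(c,(20,120,80),(38,255,255),21,60)
E
```

```text
green [158. 221.] (328.4, -306.3, 96.0, 46.3, 7.5)
green [283. 193.] (404.2, -155.9, 62.1, 50.0, -39.7)
green [401. 118.] (437.3, 7.9, 82.3, 46.8, -15.3)
green [507.  12.] (424.0, 149.9, 50.5, 31.9, 47.9)
[ 95  18 153] [ 33 126 203] [ 22 119 210] [28 39 91] [ 97  13 171] [ 41   9 227] [ 98  12 171]
150 [ 355.8 -134.2    2. ] [ 366.4 -122.4    2.3] [ 331.3 -161.2    2.8]
158 [ 362.5 -140.1    8.6] [ 372.8 -128.3   11.5] [ 338.2 -168.     2.1]
166 [ 368.6 -145.    22.6] [ 378.7 -133.7   22.7] [ 345.3 -174.9    1.8]
174 [ 375.3 -151.2   23.8] [ 385.7 -140.    22.8] [ 352.4 -181.7    2.3]
182 [ 382.4 -157.7   23.2] [ 392.6 -146.2   23.8] [ 359.6 -188.7    2.7]
190 [ 389.5 -164.3   23.2] [ 399.8 -152.7   23.5] [ 366.9 -195.8    2.6]
198 [ 398.5 -173.1   11.8] [ 409.3 -161.1   11.7] [ 374.4 -203.4    1.5]
206 [ 406.1 -180.2   11.2] [ 416.9 -168.    11.7] [ 381.9 -210.4    2.6]
214 [ 413.8 -187.2   11.2] [ 425.  -175.3   10.1] [ 389.7 -218.2    1.6]
222 [ 421.5 -194.3   11.5] [ 432.5 -182.1   11.7] [ 397.4 -225.6    2.2]
230 [ 431.8 -204.3    1.6] [ 443.1 -191.5    2.2] [ 405.3 -233.3    2.1]
238 [ 439.9 -211.7    2.1] [ 451.5 -199.1    1.9] [ 413.1 -240.8    3.1]
col [152. 229.] (328.7, -307.6, 56.6, 20.8, 6.9)
col [283. 179.] (390.0, -143.8, 27.5, 19.2, -42.1)
```

>>> drive_tool(
  gripper=[0, 0, 0, 0, 0, 0, 0],
  offset=[
    [0.0025, 0.03, 0.006],
    [0, 0.03, 0],
    [0, 0.03, 0],
    [0, 0.03, 0],
    [0, 0.03, 0],
    [0, 0.01, 0],
    [0, 0, 0],
  ],
  turn=[-1.8, 0, 0, 0, 0, 0, 0],
)

```text
time_s: 2.93
eef_pos: [389.0, -143.4, 69.2]
ee_rot: [0.643, -0.64, -0.296, 0.298]
force: [0.3, 0.6, 0.0]
grip_width: 0.998
```

Run:
```python
from h import *
T,s=tool(); print(T[:3,3])
c=snap('wrist','w2'); greens(c)
colrect(c,(20,120,80),(38,255,255),21,60)
```

```text
[ 389.04737458 -143.35291204   69.22966033]
green [ 51. 273.] (319.7, -307.9, 81.3, 49.2, 7.5)
green [282. 247.] (404.0, -155.6, 82.0, 52.0, -39.9)
green [498. 128.] (437.7, 8.1, 84.7, 49.6, -15.4)
col [282. 294.] (426.6, -174.2, 30.2, 4.9, 49.8)
col [ 53. 304.] (327.0, -308.9, 52.7, 20.1, 7.5)
col [281. 231.] (390.2, -144.3, 28.7, 20.7, -40.2)
```

View pics/w2.png

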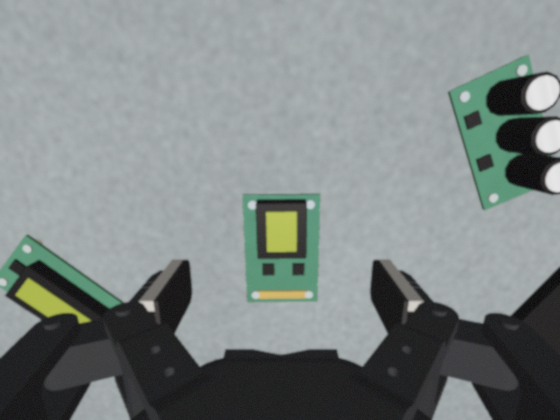

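>>> drive_tool(
  gripper=[0, 0, 0, 0, 0, 1, 1, 1, 1, 1, 1, 1, 1],
  offset=[
    [0, 0.02, 0],
    [0, 0.02, 0],
    [0, 0.015, 0],
    [0, 0.005, 0],
    [0, 0, 0],
    [0, 0, 0],
    [0, 0, 0],
    [0, 0, 0],
    [0, 0, 0],
    [0, 0, 0],
    [0, 0, 0],
    [0, 0, 0],
    [0, 0, 0],
  ],
  turn=[0, 0, 0, 0, 0, 0, 0, 0, 0, 0, 0, 0, 0],
  force=40,
)

```text
time_s: 4.07
eef_pos: [390.5, -144.4, 12.1]
ee_rot: [-0.641, 0.642, 0.298, -0.298]
force: [-2.1, 1.2, 9.2]
grip_width: 0.384
```

Run:
```python
from h import *
T,s=tool(); print(s)
c=snap('wrist','w3')
```

```text
{'time_s': 4.0667, 'joints': array([-6.37159230e-01,  4.23803602e-01,  2.03957187e+00, -1.43754279e-04,
        6.77136519e-01, -1.50638958e+00]), 'dq': array([ 0.00078527,  0.00116136,  0.00144704, -0.00020763, -0.00084672,
       -0.00028454]), 'tau': array([ -0.18985353, -32.28006363, -14.38960344,   0.09015525,
        -0.52330356,   0.06739707]), 'eef_pos': array([ 390.52148033, -144.37852578,   12.07217701]), 'ee_rot': array([-0.64100108,  0.64170254,  0.2979261 , -0.29761636]), 'force': array([-2.11984013,  1.15136315,  9.16166852]), 'wrist_torque': array([0.18653424, 0.2932785 , 0.0790717 ]), 'grip_width': 0.38381475916852004}
```

View pics/w3.png

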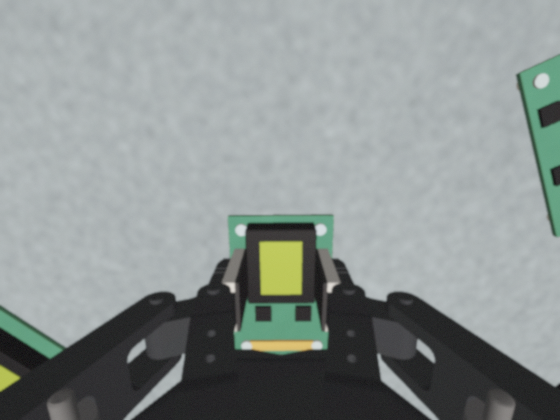

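>>> drive_tool(
  gripper=[1, 1, 1, 1, 1, 1, 1],
  offset=[
    [0, -0.005, 0],
    [0, -0.01, 0],
    [0, -0.02, 0],
    [0, -0.02, 0],
    [0, -0.02, 0],
    [0, -0.01, 0],
    [0, 0, 0],
  ],
  turn=[0, 0, 0, 0, 0, 0, 0],
)

```text
time_s: 4.7
eef_pos: [391.1, -144.7, 98.4]
ee_rot: [-0.64, 0.643, 0.298, -0.297]
force: [0.3, -0.3, -0.4]
grip_width: 0.384
```

Run:
```python
from h import *
T,s=tool(); print(T[:3,3],s['force'],s['grip_width'])
c=snap('wrist','w4'); C=cloud(c)
# board points in tool frame
hsv=cv2.cvtColor(c['im'],cv2.COLOR_RGB2HSV)
Q=(C-T[:3,3])@T[:3,:3]
for u,v in [(240,222),(280,218),(325,222),(280,270),(250,340),(280,346),(315,340),(262,228),(300,228)]: print(u,v,Q[v,u].round(1))
greens(c,T[2,3]-2)
```

```text
[ 391.1067286  -144.73751535   98.42371912] [ 0.31829104 -0.27339392 -0.40587889] 0.3841395452774062
240 222 [-20.7   1.   21.1]
280 218 [-0.5  1.7 23.1]
325 222 [22.4  1.9 20.9]
280 270 [ -0.4 -10.9   0.5]
250 340 [-17.6   0.9 -49.6]
280 346 [ -0.5   0.1 -53. ]
315 340 [ 19.5   0.7 -49.4]
262 228 [-9.  -8.7 21.3]
300 228 [ 9.1 -8.6 21.3]
green [281. 325.] (422.1, -171.1, 54.1, 31.8, 50.6)
green [ 88. 264.] (332.3, -229.2, 61.6, 30.3, 7.6)
green [281. 227.] (379.5, -135.1, 52.0, 18.1, 49.9)
green [471. 126.] (400.2, -32.3, 52.5, 30.5, -15.2)
```

View pics/w4.png

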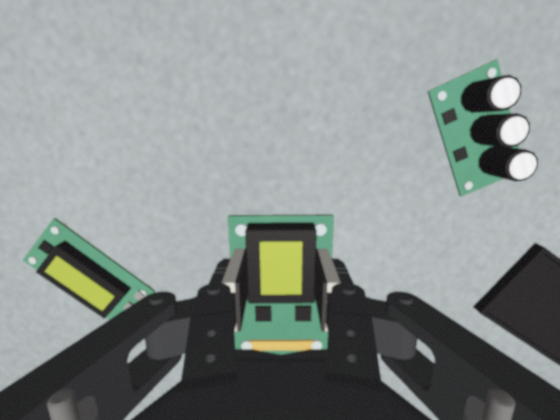

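>>> drive_tool(
  gripper=[1, 1, 1, 1, 1, 1, 1, 1, 1, 1, 1, 1, 1, 1, 1, 1, 1, 1, 1, 1],
  offset=[
    [0, -0.02, 0],
    [0, -0.03, 0],
    [0, -0.032, 0],
    [0, -0.03, 0],
    [0, -0.02, 0],
    [0.002, 0, -0.01],
    [0.004, 0, -0.02],
    [0.004, 0, -0.03],
    [0.004, 0, -0.03],
    [0.004, 0, -0.03],
    [0.004, 0, -0.03],
    [0.004, 0, -0.03],
    [0.004, 0, -0.03],
    [0.004, 0, -0.03],
    [0.004, 0, -0.03],
    [0.003, 0, -0.012],
    [0, 0, 0],
    [0, 0, 0],
    [0, 0, 0],
    [0, 0, 0],
  ],
  turn=[0, 0, 0, 0, 0, 0, 0, 0, 0, 0, 0, 0, 0, 0, 0, 0, -6, -6, -4, 0],
)

```text
time_s: 6.42
eef_pos: [631.9, -294.8, 226.3]
ee_rot: [0.594, -0.592, -0.384, 0.385]
force: [-0.2, 0.3, 0.2]
grip_width: 0.384
```

Run:
```python
from h import *
T,s=tool(); print(T.round(3),s['force'],s['grip_width'])
c=snap('wrist','w5'); C=cloud(c); np.savez('pics/w5.npz',C=C,**c)
for e in ctrl.regions_of('wrist','tester')[:2]:
        P=C[e['mask']&(c['d']>0)]
        print(round(e['score'],2),len(P),rect(P))
for e in ctrl.pinpoint('wrist','tester')[:2]: print(e['score'],(c['W'][:3,:3]@e['centre']+c['W'][:3,3]).round(1))
```

```text
[[ 4.08000e-01 -2.00000e-03 -9.13000e-01  6.31930e+02]
 [ 9.13000e-01  2.00000e-03  4.08000e-01 -2.94779e+02]
 [ 1.00000e-03 -1.00000e+00  3.00000e-03  2.26303e+02]
 [ 0.00000e+00  0.00000e+00  0.00000e+00  1.00000e+00]] [-0.17775061  0.31605398  0.19811598] 0.38357074512614353
0.61 [ 598.9 -266.2    5.3]
```

View pics/w5.png

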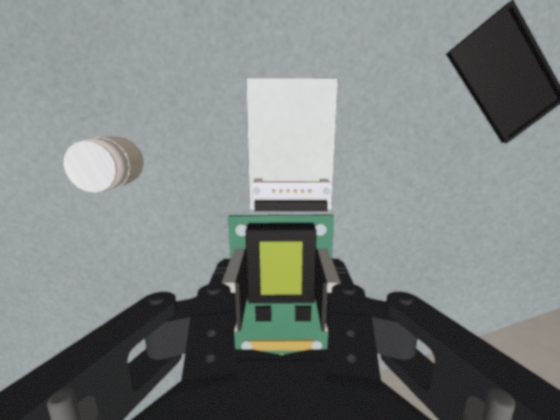

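Run:
```python
from h import *
c=dict(np.load('pics/w5.npz'))
hsv=cv2.cvtColor(c['im'],cv2.COLOR_RGB2HSV)
print(hsv[100,290],hsv[100,240],hsv[170,290],hsv[190,290])
g=c['im'].min(-1).astype(int); m=(g>195).astype(np.uint8)
for v in (85,100,120,140,160,170): 
    xs=np.where(m[v,235:350])[0]+235; print(v,xs.min(),xs.max(), plane(c,[[xs.min()-.5,v],[xs.max()+.5,v]],10)[:,:2].round(1).tolist())
for u in (255,270,290,310,330):
    ys=np.where(m[60:178,u])[0]+60; p=plane(c,[[u,ys.min()-.5]],10)[0]; print(u,ys.min(),p[:2].round(1))
# beam depth profile
C=c['C']
for v in range(172,212,3): print(v,C[v,290].round(1),hsv[v,290])
```

```text
[ 90   2 219] [ 94  11 161] [ 50   4 218] [158   5 216]
85 247 336 [[514.9, -284.6], [555.6, -193.2]]
100 247 335 [[529.0, -291.4], [569.8, -199.9]]
120 248 334 [[548.9, -299.7], [589.4, -208.8]]
140 249 333 [[569.5, -308.4], [609.8, -217.9]]
160 249 332 [[590.4, -318.4], [630.9, -227.4]]
170 249 332 [[601.1, -323.5], [642.0, -231.7]]
255 79 [ 512.7 -273.1]
270 79 [ 519.4 -258. ]
290 79 [ 528.4 -237.8]
310 79 [ 537.4 -217.6]
330 79 [ 546.4 -197.4]
172 [ 623.4 -279.1   10.6] [ 45   5 218]
175 [ 626.6 -280.6   11.1] [ 45   5 218]
178 [ 629.7 -281.9   12.4] [ 60   4 218]
181 [ 629.7 -282.5   31.3] [ 20   8 181]
184 [ 630.9 -283.4   41.7] [125   7 228]
187 [ 634.4 -284.9   39.8] [120   9 232]
190 [ 637.5 -286.2   39.9] [158   5 216]
193 [ 640.5 -287.5   40.5] [126   6 225]
196 [ 643.4 -288.8   41.7] [124   8 226]
199 [ 653.6 -292.3   11.7] [ 15   6 168]
202 [ 653.9 -292.9   24.7] [10 15 52]
205 [ 657.2 -294.3   24.9] [ 0 13 61]
208 [ 660.6 -295.8   24.6] [ 0 16 64]
211 [ 664.4 -297.4   23.3] [ 96  11 119]
```

>>> drive_tool(
  gripper=[1, 1, 1, 1, 1, 1, 1, 1, 1, 1, 1, 1, 1],
  offset=[
    [0.003, 0, 0.02],
    [0.004, 0, 0.03],
    [0.003, 0, 0.022],
    [0.0015, 0, 0.01],
    [0, 0.02, 0],
    [0, 0.03, 0],
    [0, 0.03, 0],
    [0, 0.03, 0],
    [0, 0.03, 0],
    [0, 0.02, 0],
    [0, 0.015, 0],
    [0, 0.005, 0],
    [0, 0, 0],
  ],
  turn=[0, 0, 0, 0, 0, 0, 0, 0, 0, 0, 0, 0, 0],
)

```text
time_s: 7.65
eef_pos: [561.5, -250.4, 47.2]
ee_rot: [0.595, -0.593, -0.383, 0.384]
force: [0.2, -0.2, -1.4]
grip_width: 0.382
```

```bash
cat >> h.py <<'E'
def st():
    T,s=tool(); u=np.array([.9125,-.409]); n=np.array([.409,.9125]); p=T[:2,3]
    print('s-s0',(p@u-654.4).round(1),'t',(p@n-1.0).round(1),'z',T[2,3].round(1),'yaw',np.degrees(np.arctan2(T[1,0],T[0,0])).round(2),'tilt',T[2,:].round(3),s['force'].round(1),s['grip_width'].round(3),s['time_s'])
E
python3 - <<'E'
from h import *
st()
c=snap('side','s6'); c=snap('wrist','w6')
cv2.imwrite('pics/s6c.png',cv2.resize(cv2.imread('pics/s6.png')[120:260,220:400],None,fx=4,fy=4))
E
```

```text
Traceback (most recent call last):
  File "h.py", line 43, in st
    print('s-s0',(p@u-654.4).round(1),'t',(p@n-1.0).round(1),'z',T[2,3].round(1),'yaw',np.degrees(np.arctan2(T[1,0],T[0,0])).round(2),'tilt',T[2,:].round(3),s['force'].round(1),s['grip_width'].round(3),s['time_s'])
                                                                                                                                                                                 ^^^^^^^^^^^^^^^^^^^^^
AttributeError: 'float' object has no attribute 'round'
```

```bash
sed -i "s/s\['grip_width'\].round(3)/round(s['grip_width'],3)/" h.py
python3 - <<'E'
from h import *
st()
c=snap('side','s6'); c=snap('wrist','w6')
cv2.imwrite('pics/s6c.png',cv2.resize(cv2.imread('pics/s6.png')[120:260,220:400],None,fx=4,fy=4))
E
```

```text
s-s0 -39.6 t 0.1 z 47.2 yaw 65.73 tilt [ 0.0000e+00 -1.0000e+00  2.0000e-03  4.7177e+01] [ 0.2 -0.2 -1.4] 0.382 7.65
```

View pics/w6.png

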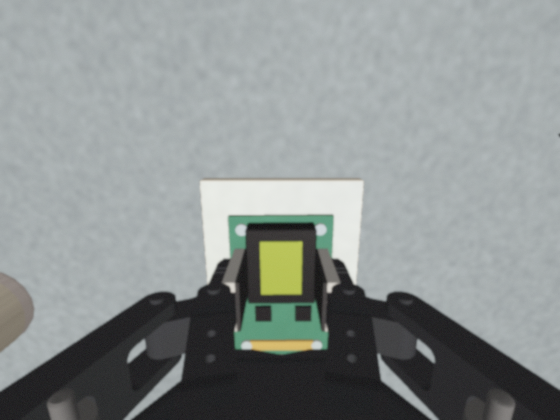

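View pics/s6c.png

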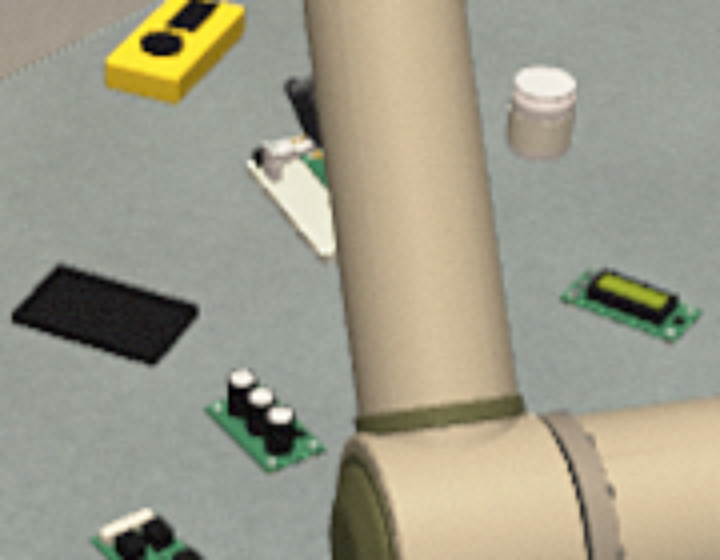

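>>> drive_tool(
  gripper=[1, 1, 1, 1, 1, 1, 1, 1, 1, 1, 1],
  offset=[
    [0, 0.01, 0],
    [0, 0.008, 0],
    [0, 0.004, 0],
    [0, 0.0015, 0],
    [0, 0, 0],
    [0, 0, -0.005],
    [0, 0, -0.008],
    [0, 0, -0.008],
    [0, 0, -0.008],
    [0, 0, -0.005],
    [0, 0, 0],
  ],
  turn=[0, 0, 0, 0, 0, 0, 0, 0, 0, 0, 0],
)

```text
time_s: 8.67
eef_pos: [593.9, -265.2, 25.0]
ee_rot: [-0.593, 0.594, 0.384, -0.384]
force: [0.7, 0.3, -1.5]
grip_width: 0.385
```

Run:
```python
from h import *
st()
c=snap('scene','c7'); c=snap('wrist','w7')
cv2.imwrite('pics/c7c.png',cv2.resize(cv2.imread('pics/c7.png')[150:290,80:260],None,fx=4,fy=4,interpolation=cv2.INTER_CUBIC))
```

```text
s-s0 -4.0 t -0.1 z 25.0 yaw 65.8 tilt [-0.0000e+00 -1.0000e+00 -1.0000e-03  2.5027e+01] [ 0.7  0.3 -1.5] 0.385 8.6667
```

View pics/c7c.png

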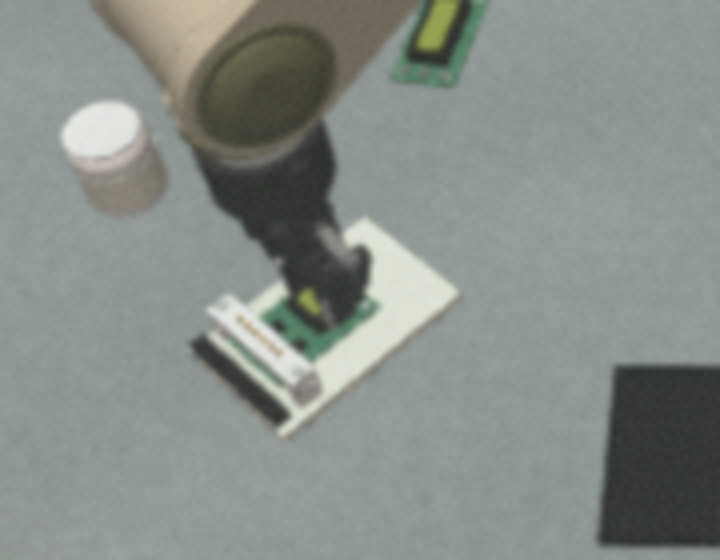

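>>> drive_tool(
  gripper=[1, 1, 1, 1, 1, 1, 0.8, 0.5, 0, 0, 0, 0],
  offset=[
    [0, 0, -0.002],
    [0, 0, -0.002],
    [0, 0, 0],
    [0, 0.001, 0],
    [0, 0.001, 0],
    [0, 0, 0],
    [0, 0, 0],
    [0, 0, 0],
    [0, 0, 0],
    [0, 0, 0],
    [0, 0, 0],
    [0, 0, 0],
  ],
  turn=[0, 0, 0, 0, 0, 0, 0, 0, 0, 0, 0, 0],
)

```text
time_s: 9.77
eef_pos: [596.7, -266.3, 22.9]
ee_rot: [-0.594, 0.594, 0.384, -0.384]
force: [0.0, 0.0, 0.4]
grip_width: 1.001
```

Run:
```python
from h import *
st()
c=snap('wrist','w8');greens(c,19)
C=cloud(c)
```

```text
s-s0 -1.0 t 0.0 z 22.9 yaw 65.8 tilt [-0.    -1.    -0.    22.888] [0.  0.  0.4] 1.001 9.7667
green [281. 271.] (605.7, -270.7, 67.9, 52.4, -23.7)
```

View pics/w8.png

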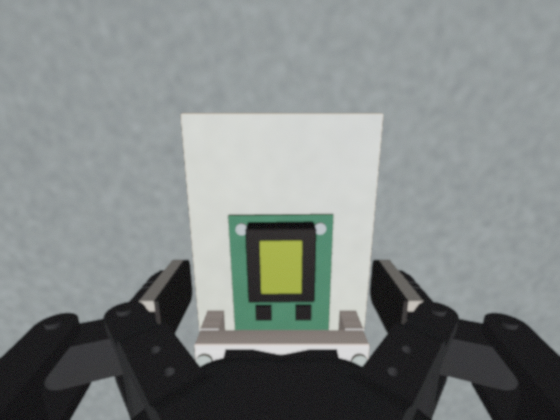

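Run:
```python
from h import *
c=snap('wrist'); g=c['im'].astype(int)
u=np.array([.9125,-.409]);n=np.array([.409,.9125])
print(g[108:118,280].tolist(), g[209:219,280].tolist())
for z,v in ((10,113),(19,213.5)): print((plane(c,[[280,v]],z)[0,:2]@u-654.4).round(1))
print((plane(c,[[228.5,216],[333,216]],19)[:,:2]@n-1).round(1),(plane(c,[[183.5,130],[382,130]],10)[:,:2]@n-1).round(1))
```

```text
[[154, 160, 161], [153, 159, 161], [153, 160, 161], [155, 160, 161], [160, 163, 161], [181, 181, 175], [202, 201, 194], [211, 212, 208], [212, 213, 210], [211, 213, 210]] [[209, 212, 208], [210, 212, 209], [209, 211, 208], [205, 207, 204], [185, 190, 185], [141, 153, 143], [93, 127, 106], [82, 133, 108], [83, 137, 112], [86, 141, 115]]
-75.2
-25.9
[-27.2  26.5] [-49.3  50.6]
```

>>> drive_tool(
  gripper=[1, 1, 1, 1, 1, 1, 1, 1, 1, 1, 1, 0.8, 0.5, 0, 0, 0, 0, 0],
  offset=[
    [0, 0, 0],
    [0, 0, 0],
    [0, 0, 0],
    [0, 0, 0],
    [0, 0, 0],
    [0, 0, 0],
    [0, -0.001, 0],
    [0, 0, -0.002],
    [0, 0, -0.002],
    [0, 0, 0],
    [0, 0.001, 0],
    [0, 0, 0],
    [0, 0, 0],
    [0, 0, 0],
    [0, 0, 0],
    [0, 0, 0],
    [0, 0, 0],
    [0, 0, 0],
  ],
  turn=[0, 0, 0, 0, 0, 0, 0, 0, 0, 0, 0, 0, 0, 0, 0, 0, 0, 0],
)

```text
time_s: 11.37
eef_pos: [600.4, -268.0, 22.8]
ee_rot: [-0.594, 0.594, 0.384, -0.384]
force: [-1.1, 0.4, -0.2]
grip_width: 1.002
```

Run:
```python
from h import *
st()
c=snap('wrist','w9'); g=c['im'].astype(int)
u=np.array([.9125,-.409]);n=np.array([.409,.9125])
print(g[103:118,280,1].tolist(), g[205:219,280,1].tolist())
for z,v in ((10,113),(19,213.5)): print((plane(c,[[280,v]],z)[0,:2]@u-654.4).round(1),(plane(c,[[280,v-4]],z)[0,:2]@u-654.4).round(1))
```

```text
s-s0 3.1 t -0.0 z 22.8 yaw 65.8 tilt [-0.    -1.    -0.    22.789] [-1.1  0.4 -0.2] 1.002 11.3667
[161, 179, 200, 210, 211, 213, 212, 211, 211, 211, 213, 212, 212, 211, 211] [210, 211, 211, 211, 210, 208, 197, 173, 137, 131, 138, 140, 138, 136]
-71.2 -73.0
-21.9 -24.0
```

View pics/w9.png

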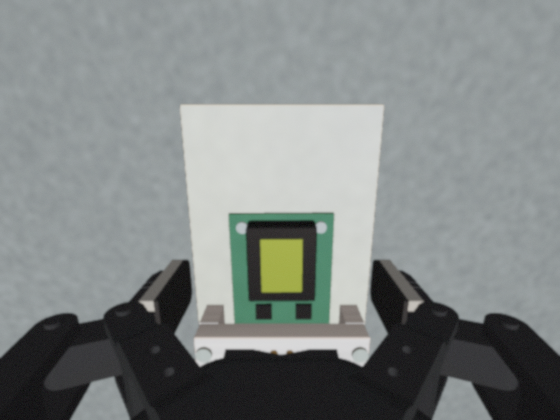

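>>> drive_tool(
  gripper=[0, 0, 0, 0, 0, 0, 0, 0, 0, 0, 0, 0, 0, 0, 0, 0, 0, 0, 0, 0],
  offset=[
    [0, -0.02, 0],
    [0, -0.04, 0],
    [0, -0.04, 0],
    [0, -0.04, 0],
    [0, -0.02, 0],
    [-0.015, 0, 0.023],
    [-0.015, 0, 0.023],
    [-0.015, 0, 0.023],
    [-0.015, 0, 0.023],
    [-0.015, 0, 0.023],
    [-0.015, 0, 0.023],
    [-0.015, 0, 0.023],
    [-0.015, 0, 0.023],
    [-0.013, 0, 0.023],
    [-0.013, 0, 0.023],
    [0, 0, 0],
    [0, 0, 0],
    [0, 0, 0],
    [0, 0, 0],
    [0, 0, 0],
  ],
  turn=[0, 0, 0, 0, 0, 0, 0, 0, 0, 0, 0, 0, 0, 0, -6, -6, -6, -6, -6, -2],
)

```text
time_s: 13.08
eef_pos: [330.6, -306.9, 183.0]
ee_rot: [0.463, -0.464, -0.534, 0.534]
force: [-0.3, -0.7, 0.4]
grip_width: 1.001
```

Run:
```python
from h import *
st(); T,s=tool(); print(T[:3,3],s['joints'].round(2))
c=snap('wrist','w10'); greens(c); colrect(c,(20,120,80),(38,255,255),21,60)
```

```text
s-s0 -227.2 t -145.8 z 183.0 yaw 98.1 tilt [ -0.     -1.     -0.    182.958] [-0.3 -0.7  0.4] 1.001 13.0833
[ 330.62876524 -306.91048185  182.95841189] [-1.01  0.2   1.78  0.    1.16 -2.72]
green [532. 298.] (423.2, 12.0, 53.8, 48.4, -14.6)
green [282. 179.] (324.8, -306.5, 89.5, 46.5, 7.5)
col [283. 192.] (329.7, -305.9, 53.0, 18.0, 8.2)
```

View pics/w10.png

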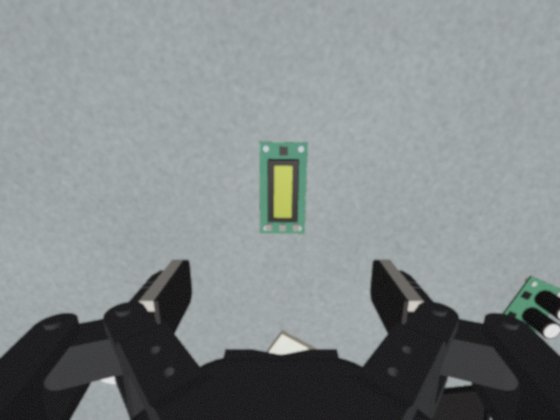

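>>> drive_tool(
  gripper=[0, 0, 0, 0, 0, 0, 0, 0, 0],
  offset=[
    [0.001, 0.02, 0.001],
    [0, 0.03, 0],
    [0, 0.03, 0],
    [0, 0.03, 0],
    [0, 0.03, 0],
    [0, 0.02, 0],
    [0, 0.007, 0],
    [0, 0.004, 0],
    [0, 0, 0],
  ],
  turn=[0.5, 0, 0, 0, 0, 0, 0, 0, 0],
)

```text
time_s: 13.88
eef_pos: [329.7, -306.2, 12.0]
ee_rot: [0.467, -0.467, -0.531, 0.531]
force: [0.7, -0.3, 0.5]
grip_width: 1.001
```

Run:
```python
from h import *
st(); T,s=tool(); print(T[:3,3],s['joints'].round(2))
c=snap('wrist','w11'); greens(c); colrect(c,(20,120,80),(38,255,255),21,60)
```

```text
s-s0 -228.3 t -145.6 z 12.0 yaw 97.28 tilt [-0.    -1.    -0.    12.028] [ 0.7 -0.3  0.5] 1.001 13.8833
[ 329.70167174 -306.21693702   12.02756128] [-1.01  0.48  1.94 -0.    0.72 -2.71]
green [283. 243.] (329.0, -306.0, 99.0, 48.8, 7.4)
col [283. 267.] (330.1, -305.8, 55.5, 19.0, 7.4)
```

View pics/w11.png

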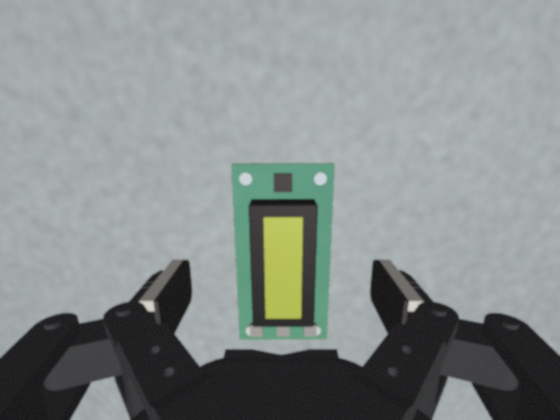

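>>> drive_tool(
  gripper=[1, 1, 1, 1, 1, 1, 1, 1, 1, 1, 1, 1, 1, 1, 1, 1],
  offset=[
    [0, 0, 0],
    [0, 0, 0],
    [0, 0, 0],
    [0, 0, 0],
    [0, 0, 0],
    [0, 0, 0],
    [0, 0, 0],
    [0, -0.005, 0],
    [0, -0.02, 0],
    [0, -0.03, 0],
    [0, -0.03, 0],
    [0, -0.03, 0],
    [0, -0.03, 0],
    [0, -0.03, 0],
    [0, -0.015, 0],
    [0, 0, 0],
  ],
  turn=[0, 0, 0, 0, 0, 0, 0, 0, 0, 0, 0, 0, 0, 0, 0, 0],
  force=50,
)

```text
time_s: 15.27
eef_pos: [330.2, -307.0, 205.2]
ee_rot: [0.465, -0.469, -0.53, 0.531]
force: [-0.5, -0.5, -0.6]
grip_width: 0.358
```

Run:
```python
from h import *
T,s=tool(); print(T[:3,3],s['grip_width'],s['force'])
c=snap('wrist','w12'); C=cloud(c); Q=(C-T[:3,3])@T[:3,:3]
for u,v in [(240,170),(283,168),(325,170),(283,240),(255,335),(283,333)]: print(u,v,Q[v,u].round(1))
```

```text
[ 330.24003601 -307.00029994  205.23101627] 0.3577103197835161 [-0.54371534 -0.53959304 -0.58609818]
240 170 [-20.4   1.   48. ]
283 168 [ 0.4  1.1 48.9]
325 170 [20.7  1.7 47.9]
283 240 [  0.4 -10.9  16.6]
255 335 [-14.9  -2.2 -43.3]
283 333 [  0.6  -1.8 -42.4]
```

View pics/w12.png

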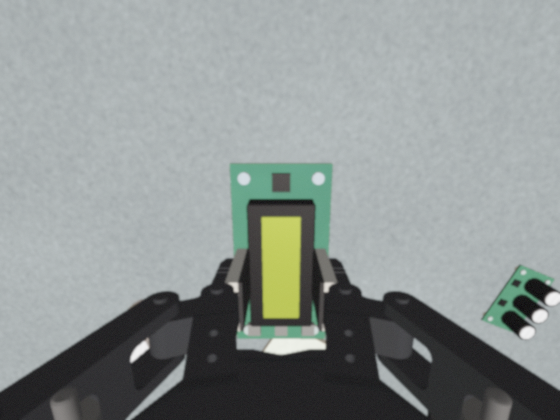

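>>> drive_tool(
  gripper=[1, 1, 1, 1, 1, 1, 1, 1, 1, 1, 1, 1, 1, 1, 1, 1, 1, 1, 1, 1],
  offset=[
    [0.008, 0, -0.012],
    [0.016, 0, -0.024],
    [0.016, 0, -0.024],
    [0.016, 0, -0.024],
    [0.016, 0, -0.024],
    [0.016, 0, -0.024],
    [0.016, 0, -0.024],
    [0.016, 0, -0.024],
    [0.016, 0, -0.024],
    [0.016, 0, -0.024],
    [0.016, 0, -0.024],
    [0.016, 0, -0.024],
    [0.016, 0, -0.024],
    [0.016, 0, -0.024],
    [0.016, 0, -0.024],
    [0.016, 0, -0.024],
    [0.016, 0, -0.024],
    [0.008, 0, -0.012],
    [0, 0, 0],
    [0, 0, 0],
  ],
  turn=[0, 0, 0, 0, 0, 0, 0, 0, 0, 0, 0, 0, 0, 0, 0, 0, 0, -5, -4.5, 0],
)

```text
time_s: 16.98
eef_pos: [699.5, 16.4, 199.0]
ee_rot: [0.422, -0.419, -0.568, 0.569]
force: [-0.3, 0.3, -0.6]
grip_width: 0.357
```

Run:
```python
from h import *
T,s=tool(); print(T[:3,3],s['grip_width'],s['force'],s['joints'].round(2)); st()
c=snap('wrist','w13'); C=cloud(c)
for e in ctrl.regions_of('wrist','tray_medium')[:2]:
    m=e['mask']; P=C[m&(c['d']>0)]; print(e['score'],rect(P))
    k=max(cv2.findContours(m.astype(np.uint8),cv2.RETR_EXTERNAL,cv2.CHAIN_APPROX_NONE)[0],key=len).reshape(-1,2); print(rect(plane(c,k,10)))
    cv2.imwrite('pics/w13m.png',m*255)
for e in ctrl.pinpoint('wrist','tray_medium')[:2]: print(e['score'],(c['W'][:3,:3]@e['centre']+c['W'][:3,3]).round(1))
```

```text
[699.46836203  16.44314774 198.99111373] 0.3566924763617105 [-0.31460629  0.26015256 -0.59747058] [-0.14  0.75  0.9  -0.    1.5  -2.01]
s-s0 -22.9 t 300.1 z 199.0 yaw 107.02 tilt [ 2.00000e-03 -1.00000e+00  3.00000e-03  1.98991e+02] [-0.3  0.3 -0.6] 0.357 16.9833
0.72 (618.2, -18.6, 118.7, 79.7, 16.2)
(619.1, -18.1, 116.7, 77.6, 16.1)
0.9 [622.3 -15.4   2.2]
0.67 [562.8 281.6   3.3][ WARN:0@1.044] global loadsave.cpp:1063 imwrite_ Unsupported depth image for selected encoder is fallbacked to CV_8U.
```

View pics/w13.png

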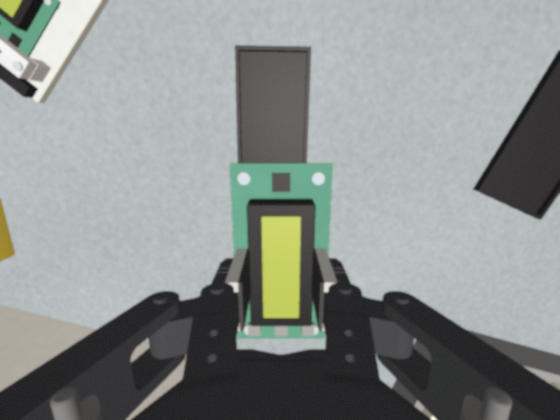

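Run:
```python
from h import *
c=snap('wrist'); g=c['im'].max(-1).astype(int); T,s=tool()
a=np.radians(16.5)
m=g<110
L=[];Rr=[]
for v in range(55,150,10):
    xs=np.where(m[v,225:325])[0]+225
    p=plane(c,[[xs.min()-.5,v],[xs.max()+.5,v]],10)[:,:2]; L.append(p[0]);Rr.append(p[1]); print(v,xs.min(),xs.max(),p.round(1).tolist())
L=np.array(L);Rr=np.array(Rr)
for A in(L,Rr,(L+Rr)/2): 
    w=np.polyfit(A[:,0],A[:,1],1); print(np.degrees(np.arctan(w[0])))
E_=[]
for u in range(245,305,10):
    ys=np.where(m[30:100,u])[0]+30; p=plane(c,[[u,ys.min()-.5]],10)[0,:2]; E_.append(p); print(u,ys.min(),p.round(1))
E_=np.array(E_)
M=(L+Rr)/2; w=np.polyfit(M[:,0],M[:,1],1); an=np.arctan(w[0]); d=np.array([np.cos(an),np.sin(an)])
s0=(E_@d).mean(); nn=np.array([-d[1],d[0]]); t0=(M@nn).mean()
print(np.degrees(an),'center',(s0+63)*d+t0*nn, 'width',((Rr-L)@nn).mean())
```

```text
55 237 309 [[581.5, -67.1], [560.4, 3.3]]
65 237 309 [[590.4, -64.8], [569.1, 6.1]]
75 237 308 [[599.5, -62.5], [578.3, 8.1]]
85 238 308 [[608.4, -59.1], [587.4, 11.0]]
95 238 308 [[617.8, -56.7], [596.6, 14.1]]
105 238 307 [[627.3, -54.3], [606.2, 16.1]]
115 238 307 [[637.0, -51.8], [615.8, 19.2]]
125 239 307 [[646.6, -48.2], [625.4, 22.4]]
135 239 306 [[656.6, -45.6], [635.6, 24.6]]
145 239 306 [[666.9, -43.0], [645.7, 27.8]]
15.99380668741182
16.000175226878557
15.997458340757984
245 47 [571.6 -60.9]
255 48 [569.6 -51.1]
265 48 [566.7 -41.5]
275 48 [563.8 -31.9]
285 48 [560.9 -22.3]
295 48 [558.1 -12.8]
15.997458340757984 center [624.84791753 -16.514519  ] width 73.68237739420374
```

>>> drive_tool(
  gripper=[1, 1, 1, 1, 1, 1, 1, 1, 1, 1, 1, 1],
  offset=[
    [-0.002, 0, 0.015],
    [-0.003, 0, 0.025],
    [-0.003, 0, 0.025],
    [-0.0015, 0, 0.0165],
    [0, 0.02, 0],
    [0, 0.03, 0],
    [0, 0.03, 0],
    [0, 0.03, 0],
    [0, 0.02, 0],
    [0, 0.01, 0],
    [0, 0, 0],
    [0, 0, 0],
  ],
  turn=[0, 0, 0, 0, 1, 0, 0, 0, 0, 0, 0, 0],
)

```text
time_s: 18.18
eef_pos: [624.7, -17.3, 62.7]
ee_rot: [-0.426, 0.427, 0.564, -0.564]
force: [-0.6, -0.6, -0.3]
grip_width: 0.353
```

Run:
```python
from h import *
st(); T,s=tool(); print(T[:3,3].round(1))
c=snap('wrist','w14');
```

```text
s-s0 -77.3 t 238.7 z 62.7 yaw 105.75 tilt [-1.0000e-03 -1.0000e+00 -1.0000e-03  6.2702e+01] [-0.6 -0.6 -0.3] 0.353 18.1833
[624.7 -17.3  62.7]
```

View pics/w14.png

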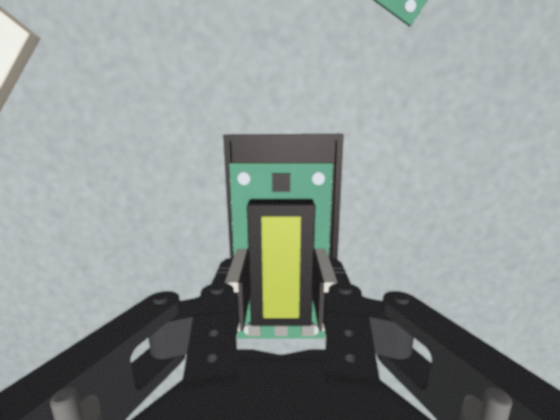

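>>> drive_tool(
  gripper=[1, 1, 1, 1, 1, 1, 1, 0.8, 0.5, 0, 0, 0, 0, 0],
  offset=[
    [0, 0.015, 0],
    [0, 0.015, 0],
    [0, 0.009, 0],
    [0, 0.004, 0],
    [0, 0.002, 0],
    [0, 0.002, 0],
    [0, 0, 0],
    [0, 0, 0],
    [0, 0, 0],
    [0, 0, 0],
    [0, 0, 0],
    [0, 0, 0],
    [0, 0, 0],
    [0, 0, 0],
  ],
  turn=[0, 0, 0, 0, 0, 0, 0, 0, 0, 0, 0, 0, 0, 0],
)

```text
time_s: 19.4
eef_pos: [624.4, -17.0, 14.8]
ee_rot: [0.427, -0.427, -0.564, 0.564]
force: [-0.8, -0.2, -0.1]
grip_width: 0.997
```

Run:
```python
from h import *
st(); T,s=tool(); print(T[:3,3].round(1))
c=snap('wrist','w15'); greens(c,12); C=cloud(c)
print([C[v,283].round(1)[2] for v in (140,150,175,250)])
```

```text
s-s0 -77.7 t 238.9 z 14.8 yaw 105.8 tilt [-0.    -1.     0.    14.814] [-0.8 -0.2 -0.1] 0.997 19.4
[624.4 -17.   14.8]
green [280. 247.] (624.5, -18.0, 100.2, 49.8, 15.8)
[np.float64(11.7), np.float64(5.0), np.float64(15.2), np.float64(26.5)]
```

View pics/w15.png

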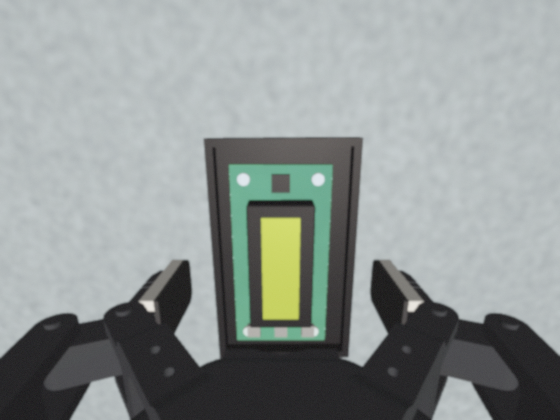

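>>> drive_tool(
  gripper=[0, 0, 0, 0, 0, 0],
  offset=[
    [0, -0.02, 0],
    [0, -0.04, 0],
    [0, -0.04, 0],
    [0, -0.04, 0],
    [0, -0.035, 0],
    [0, 0, 0],
  ],
  turn=[0, 0, 0, 0, 0, 0],
)

```text
time_s: 19.95
eef_pos: [626.9, -17.4, 197.9]
ee_rot: [-0.422, 0.431, 0.566, -0.562]
force: [0.9, 0.0, 1.3]
grip_width: 1.003
```

>>> drive_tool(
  gripper=[0, 0, 0, 0, 0, 0, 0, 0, 0, 0, 0, 0, 0, 0, 0, 0, 0, 0, 0, 0],
  offset=[
    [0.025, 0, 0.0125],
    [0.025, 0, 0.0125],
    [0.025, 0, 0.0125],
    [0.025, 0, 0.0125],
    [0.025, 0, 0.0125],
    [0.025, 0, 0.0125],
    [0.025, 0, 0.0125],
    [0.025, 0, 0.0125],
    [0.025, 0, 0.0125],
    [0.025, 0, 0.0125],
    [0.025, 0, 0.0125],
    [0.025, 0, 0.0125],
    [0.025, 0, 0.0125],
    [0.025, 0, 0.0125],
    [0.025, 0, 0.0125],
    [0.02, 0, 0.01],
    [0, 0, 0],
    [0, 0, 0],
    [0, 0, 0],
    [0, 0, 0],
  ],
  turn=[0, 0, 0, 0, 0, 0, 0, 0, 0, 0, 0, 0, 0, 0, 0, 0, 7, 7, 7, 0],
)

```text
time_s: 21.62
eef_pos: [326.6, 309.4, 189.7]
ee_rot: [0.523, -0.523, -0.476, 0.476]
force: [0.2, 0.1, -0.6]
grip_width: 1.003
```

Run:
```python
from h import *
st(); T,s=tool(); print(T[:3,3].round(1),s['joints'].round(2))
c=snap('wrist','w16'); greens(c); colrect(c,(20,120,80),(38,255,255),21,60)
```

```text
s-s0 -482.9 t 414.9 z 189.7 yaw 84.57 tilt [  0.     -1.     -0.    189.679] [ 0.2  0.1 -0.6] 1.003 21.6167
[326.6 309.4 189.7] [ 0.5   0.19  1.77  0.    1.18 -0.98]
green [ 47. 286.] (427.0, 10.4, 60.6, 47.5, -15.0)
green [164. 245.] (383.6, 168.7, 54.2, 46.6, -12.4)
green [280. 189.] (334.5, 308.4, 128.1, 56.6, -5.0)
col [281. 197.] (336.0, 308.2, 85.7, 26.5, -5.4)
```

View pics/w16.png

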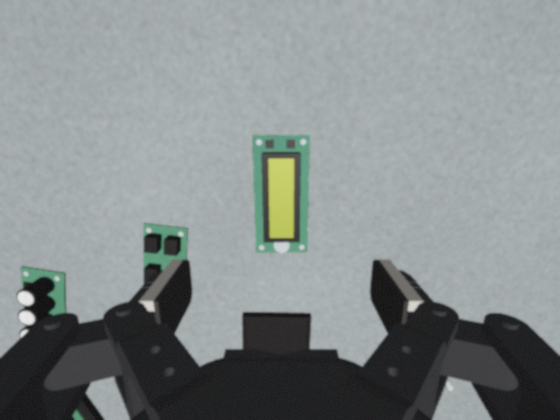

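>>> drive_tool(
  gripper=[0, 0, 0, 0, 0, 0, 0, 0, 0],
  offset=[
    [0, 0.02, -0.0085],
    [0, 0.03, 0],
    [0, 0.03, 0],
    [0, 0.03, 0],
    [0, 0.03, 0],
    [0, 0.02, 0],
    [0, 0.012, 0],
    [0, 0.005, 0],
    [0, 0, 0],
  ],
  turn=[-0.4, 0, 0, 0, 0, 0, 0, 0, 0],
)

```text
time_s: 22.42
eef_pos: [335.0, 308.2, 12.1]
ee_rot: [0.52, -0.52, -0.479, 0.48]
force: [0.0, 0.4, -0.2]
grip_width: 1.001
```

Run:
```python
from h import *
st(); T,s=tool(); print(T[:3,3].round(1),s['joints'].round(2))
c=snap('wrist','w17'); greens(c); colrect(c,(20,120,80),(38,255,255),21,60)
```

```text
s-s0 -474.8 t 417.3 z 12.1 yaw 85.34 tilt [-1.000e-03 -1.000e+00  1.000e-03  1.207e+01] [ 0.   0.4 -0.2] 1.001 22.4167
[335.  308.2  12.1] [ 0.49  0.48  1.93  0.    0.73 -1.  ]
green [ 89. 403.] (420.3, 180.0, 29.9, 10.6, -14.2)
green [ 26. 315.] (359.8, 163.0, 29.9, 12.1, 76.4)
green [282. 230.] (330.7, 308.7, 123.5, 58.9, -5.0)
col [282. 263.] (335.8, 308.2, 88.4, 27.2, -4.8)
```

View pics/w17.png

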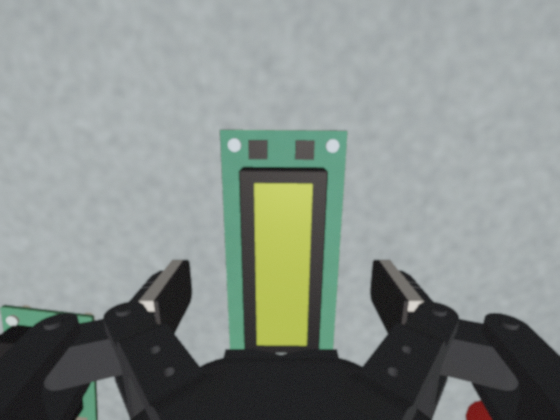

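>>> drive_tool(
  gripper=[1, 1, 1, 1, 1, 1, 1, 1, 1, 1, 1, 1, 1, 1, 1, 1],
  offset=[
    [0, 0, 0],
    [0, 0, 0],
    [0, 0, 0],
    [0, 0, 0],
    [0, 0, 0],
    [0, 0, 0],
    [0, 0, 0],
    [0, -0.005, 0],
    [0, -0.02, 0],
    [0, -0.03, 0],
    [0, -0.03, 0],
    [0, -0.03, 0],
    [0, -0.03, 0],
    [0, -0.03, 0],
    [0, -0.015, 0],
    [0, 0, 0],
  ],
  turn=[0, 0, 0, 0, 0, 0, 0, 0, 0, 0, 0, 0, 0, 0, 0, 0],
  force=60,
)

```text
time_s: 23.8
eef_pos: [336.3, 309.2, 206.3]
ee_rot: [-0.52, 0.521, 0.481, -0.476]
force: [-0.7, 0.0, -1.1]
grip_width: 0.443
```

Run:
```python
from h import *
T,s=tool(); print(T[:3,3],s['grip_width'],s['force'])
c=snap('wrist','w18'); C=cloud(c); Q=(C-T[:3,3])@T[:3,:3]
for u,v in [(240,140),(283,135),(325,138),(283,240),(240,335),(283,333)]: print(u,v,Q[v,u].round(1))
```

```text
[336.31983638 309.17107161 206.28948448] 0.4432230445870385 [-0.66827199  0.00579043 -1.13666342]
240 140 [-20.2   4.2  61.8]
283 135 [ 0.5  2.5 64.2]
325 138 [20.3  2.1 62.8]
283 240 [ 0.5 -9.3 15.8]
240 335 [-24.1   3.8 -48.3]
283 333 [  0.7 -10.2 -35.9]
```

View pics/w18.png

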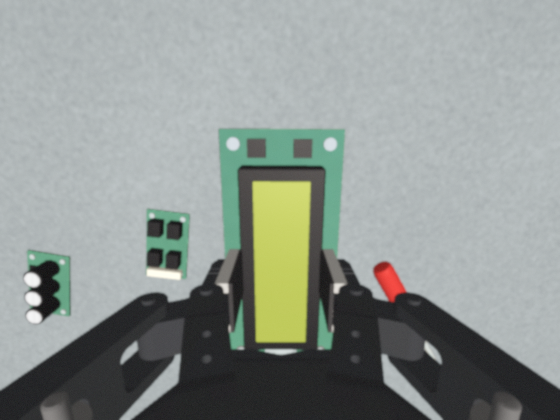

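>>> drive_tool(
  gripper=[1, 1, 1, 1, 1, 1, 1, 1, 1, 1, 1, 1, 1, 1, 1],
  offset=[
    [-0.001, 0, -0.013],
    [-0.001, 0, -0.025],
    [-0.001, 0, -0.025],
    [-0.001, 0, -0.025],
    [-0.001, 0, -0.025],
    [-0.001, 0, -0.025],
    [-0.001, 0, -0.025],
    [-0.001, 0, -0.025],
    [-0.001, 0, -0.025],
    [-0.001, 0, -0.025],
    [-0.001, 0, -0.025],
    [-0.001, 0, -0.025],
    [0, 0, -0.013],
    [0, 0, 0],
    [0, 0, 0],
  ],
  turn=[0, 0, 0, 0, 0, 0, 0, 0, 0, 0, 0, 0, 2, 0, 0],
)

```text
time_s: 25.1
eef_pos: [634.3, 270.6, 200.2]
ee_rot: [0.529, -0.528, -0.468, 0.471]
force: [-0.4, -0.3, -1.4]
grip_width: 0.44
```

Run:
```python
from h import *
st(); T,s=tool(); print(T[:3,3].round(1))
c=snap('wrist','w19'); np.savez('pics/w19.npz',**c)
for e in ctrl.pinpoint('wrist','tray_large')[:2]: print(e['score'],(c['W'][:3,:3]@e['centre']+c['W'][:3,3]).round(1))
```

```text
s-s0 -186.3 t 505.4 z 200.2 yaw 83.2 tilt [-1.00000e-03 -1.00000e+00  3.00000e-03  2.00233e+02] [-0.4 -0.3 -1.4] 0.44 25.1
[634.3 270.6 200.2]
0.94 [562.4 283.1   1.2]
```

View pics/w19.png

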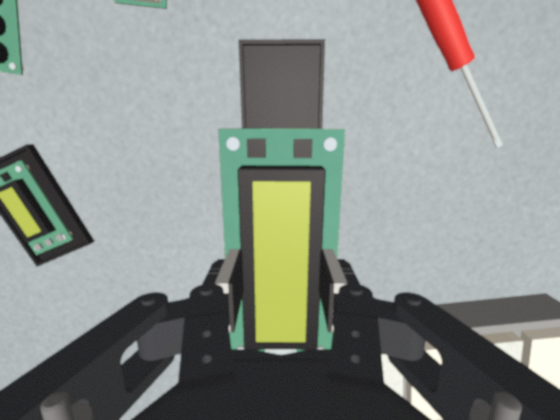

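Run:
```python
from h import *
c=dict(np.load('pics/w19.npz')); m=c['im'].max(-1)<112
L=[];Rr=[]
for v in range(48,124,6):
    xs=np.where(m[v,225:340])[0]+225
    p=plane(c,[[xs.min()-.5,v],[xs.max()+.5,v]],10)[:,:2]; L.append(p[0]);Rr.append(p[1])
L=np.array(L);Rr=np.array(Rr);M=(L+Rr)/2
E_=np.array([plane(c,[[u,np.where(m[25:100,u])[0].min()+24.5]],10)[0,:2] for u in range(248,320,8)])
for A in (L,Rr,M): print(np.degrees(np.arctan(np.polyfit(A[:,0],A[:,1],1)[0])))
print(np.degrees(np.arctan(np.polyfit(E_[:,1],E_[:,0],1)[0])))
an=np.arctan(np.polyfit(M[:,0],M[:,1],1)[0]); d=np.array([np.cos(an),np.sin(an)]); nn=np.array([-d[1],d[0]])
print('width',((Rr-L)@nn).mean(),'center',((E_@d).mean()-.8+79)*d+(M@nn).mean()*nn)
```

```text
-6.32004169870243
-7.0406363630171
-6.680627002714741
6.767601397321552
width 83.74680966215068 center [562.76338866 278.94476753]
```

>>> drive_tool(
  gripper=[1, 1, 1, 1, 1, 1, 1, 1, 1, 1, 1, 1],
  offset=[
    [0, 0, 0.0125],
    [0, 0, 0.025],
    [0, 0, 0.025],
    [0, 0, 0.01],
    [0, 0.02, 0],
    [0, 0.03, 0],
    [0, 0.03, 0],
    [0, 0.03, 0],
    [0, 0.02, 0],
    [0, 0.01, 0],
    [0, 0, 0],
    [0, 0, 0],
  ],
  turn=[0, 0, 0, 0, 0, 0, 0, 0, 0, 0, 0, 0],
)

```text
time_s: 26.2
eef_pos: [562.3, 280.2, 63.8]
ee_rot: [-0.528, 0.529, 0.47, -0.469]
force: [1.1, 0.9, -1.5]
grip_width: 0.442
```

Run:
```python
from h import *
st(); T,s=tool(); print(T[:3,3].round(1))
c=snap('wrist','w20')
```

```text
s-s0 -255.9 t 484.7 z 63.8 yaw 83.23 tilt [ 0.0000e+00 -1.0000e+00 -1.0000e-03  6.3778e+01] [ 1.1  0.9 -1.5] 0.442 26.2
[562.3 280.2  63.8]
```

View pics/w20.png

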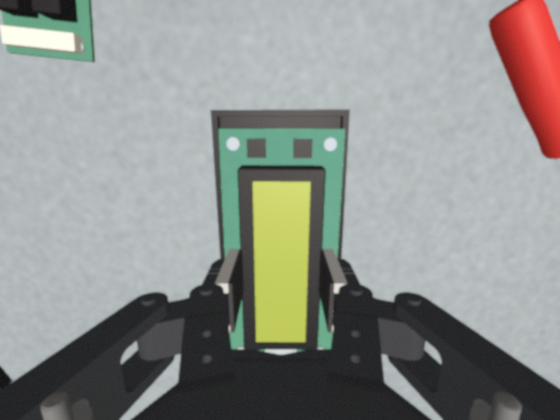

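>>> drive_tool(
  gripper=[1, 1, 1, 1, 1, 1, 1, 0.8, 0.5, 0, 0, 0, 0, 0],
  offset=[
    [0, 0.015, 0],
    [0, 0.015, 0],
    [0, 0.01, 0],
    [0, 0.005, 0],
    [0, 0.002, 0],
    [0, 0.0015, 0],
    [0, 0, 0],
    [0, 0, 0],
    [0, 0, 0],
    [0, 0, 0],
    [0, 0, 0],
    [0, 0, 0],
    [0, 0, 0],
    [0, 0, 0],
  ],
  turn=[0, 0, 0, 0, 0, 0, 0, 0, 0, 0, 0, 0, 0, 0],
)

```text
time_s: 27.42
eef_pos: [562.3, 280.0, 14.3]
ee_rot: [-0.529, 0.529, 0.469, -0.469]
force: [-0.8, -0.7, -0.2]
grip_width: 0.996
```

Run:
```python
from h import *
st(); T,s=tool(); print(T[:3,3].round(1))
c=snap('wrist','w21'); greens(c,12);colrect(c,(20,120,80),(38,255,255),24,60)
```

```text
s-s0 -255.8 t 484.4 z 14.3 yaw 83.2 tilt [ 0.    -1.    -0.    14.293] [-0.8 -0.7 -0.2] 0.996 27.4167
[562.3 280.   14.3]
green [285. 223.] (557.5, 280.0, 123.3, 60.0, -7.1)
green [15. 19.] (436.6, 178.3, 14.5, 11.5, -13.1)
col [280. 259.] (562.7, 279.4, 88.0, 27.2, -6.9)
```

View pics/w21.png

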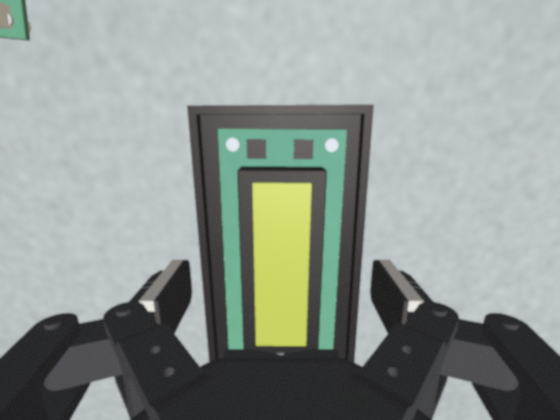

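Board in the tray, centred. I'll raise clear and check everything from above.

>>> drive_tool(
  gripper=[0, 0, 0, 0, 0, 0, 0, 0, 0, 0, 0, 0, 0, 0, 0, 0, 0],
  offset=[
    [0, -0.02, 0],
    [0, -0.04, 0],
    [0, -0.04, 0],
    [0, -0.04, 0],
    [0, -0.04, 0],
    [0, -0.03, 0],
    [-0.02, 0, 0],
    [-0.03, 0, 0],
    [-0.03, 0, 0],
    [-0.03, 0, 0],
    [-0.03, 0, 0],
    [-0.03, 0, 0],
    [-0.03, 0, 0],
    [-0.03, 0, 0],
    [-0.02, 0, 0],
    [0, 0, 0],
    [0, 0, 0],
  ],
  turn=[0, 0, 0, 0, 0, 0, 0, 0, 0, 0, 0, 0, 0, 0, 0, 0, 0],
)

```text
time_s: 28.88
eef_pos: [532.6, 31.2, 224.4]
ee_rot: [0.529, -0.529, -0.469, 0.469]
force: [-0.1, 0.4, -0.1]
grip_width: 0.999
```

Run:
```python
from h import *
st(); T,s=tool(); print(T[:3,3].round(1),s['force'],s['dq'].round(3))
c=snap('wrist','w22'); greens(c,12);colrect(c,(20,120,80),(38,255,255),24,60)
c=snap('scene','c22'); c2=cv2.imread('pics/c22.png'); cv2.imwrite('pics/c22c.png',cv2.resize(c2[140:320,80:480],None,fx=2,fy=2))
```

```text
s-s0 -181.1 t 245.3 z 224.4 yaw 83.1 tilt [  0.     -1.     -0.    224.392] [-0.1  0.4 -0.1] 0.999 28.8833
[532.6  31.2 224.4] [-0.09917972  0.44788432 -0.0838603 ] [ 0.038  0.004 -0.006  0.003  0.002  0.007]
green [248. 252.] (624.0, -18.6, 100.0, 50.7, 16.0)
green [481. 173.] (560.7, 280.5, 132.0, 61.5, -7.3)
green [250.  97.] (437.3, 7.9, 81.6, 45.9, -15.4)
green [389.  36.] (396.9, 164.8, 83.5, 46.6, -12.3)
col [ 91. 409.] (817.3, -284.5, 65.7, 60.9, 83.2)
col [ 45. 268.] (601.9, -275.7, 32.1, 22.9, -23.9)
col [250. 262.] (625.0, -18.4, 56.2, 20.0, 16.0)
col [499. 184.] (561.4, 281.2, 88.3, 28.4, -7.2)
```

View pics/w22.png

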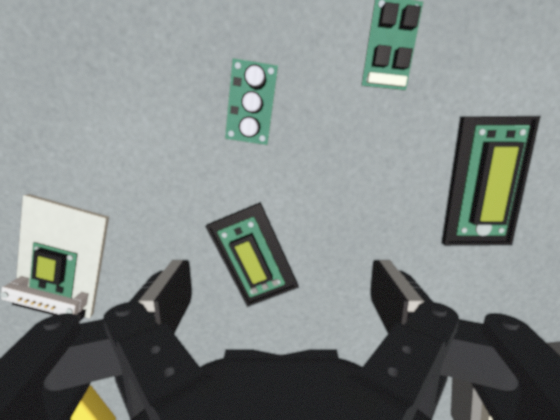

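View pics/c22c.png

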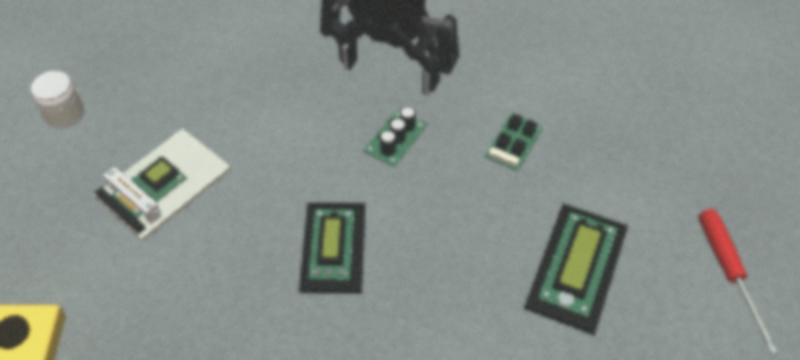

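>>> drive_tool(
  gripper=[0, 0, 0],
  offset=[
    [0, 0, 0],
    [0, 0, 0],
    [0, 0, 0],
  ],
  turn=[0, 0, 0],
)

```text
time_s: 29.23
eef_pos: [532.6, 32.4, 224.2]
ee_rot: [0.529, -0.528, -0.47, 0.47]
force: [-0.4, -0.3, -0.1]
grip_width: 1.004
```

```bash
python3 -c "
from rig import ctrl
print(ctrl.finish_job())"
```

```text
the job is handed in; nothing more can be done
None
```

All three display boards were put away in the order asked, display up and each let go before the next. I handed the job in at about 29 s of the 83 s allowed, and it reports no verdict.

- **Small board:** it is under the beam, contact edge first. After the first release I measured its origin at x ≈ 16 mm, inside the limits but 4 mm from home. I gripped it again and pushed it on. It then measured x ≈ 19.3 mm (home is 20 mm), and the grip stayed within about 0.5 mm of the middle line. Actual contact with the stop was not confirmed.
- **Medium board:** it lies in the shorter tray, about 2 mm from the tray's middle and parallel to it within 1°.
- **Large board:** it lies in the longer tray, about 2 to 3 mm from the tray's middle and parallel to it within 1°.
- **Other things:** in the final pictures the capacitor and relay boards were within about 2 mm of their first positions. The screwdriver and can looked undisturbed, but I did not measure them again. The gripper was open and clear of everything.

**Disagreements:**
- The position estimates for the longer tray differed by up to 5 mm between sources; I used the tray edges in the wrist camera picture.
- While gripping the small board, the fingertips pressed on it with about 9 N. I gripped the other two boards slightly higher.

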